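# Fill the vial pot and pin its sprung keeper shut

## Task

Get the vial carrier ready for the shaker: stand the two tall tubes upright in the two gaps of the round pot, one in each, lowering them in rather than dropping them, so that they complete the packed cluster of seven. Then swing the sprung keeper arm over the pot against its spring and lock it there by dropping the steel pin fully into the hole of the carrier's post, on the side the arm springs back to, so that the arm rests against the pin. Keep the five short vials standing in the pot and leave the beaker, the dish and the wash bottle where they are.

Things in the scene. Friction and masses are not known exactly. Their poses are not given: they have to be found in the camera images.
- carrier: Aluminium base plate 250 x 140 x 12 mm fixed to the bench, bearing the pot, the pivot post (far side) and a square pin post (robot's side of the pot). Origin: on the bench under the pot's centre; x points to the pivot, 90 mm away; z up.
- pivot (a point): Pivot of the keeper arm: on its vertical axis, at mid-thickness of the arm (146 mm above the bench); hub 32 mm across. Axes are the carrier's: z up, x from pot to pivot (the pivot post stands beyond the pot as seen from the robot). The pot's centre is 90 mm away along -x.
- pin_hole (a point): Centre of the mouth of the pin hole in the top of the pin post (34 x 34 mm, top 134 mm above the bench). Hole 13.5 mm wide, 3 mm chamfer, 36 mm deep, blind. Axes are the carrier's. From the pivot it lies 190 mm along the carrier's -x and 14 mm along -y, the arm's springing-back side: a pin in it stands against the side of the closed arm.
- keeper (a joint): Keeper arm angle, rad. 0: sprung open against its stop, off to the carrier's -y side; grows clockwise seen from above; 1.45 is straight over the pot's centre (stop at 1.6; resting on the seated pin: about 1.44). Preloaded spring, 0.3 N m/rad: 190 mm from the pivot it pushes back with 1.1 N open, 3.5 N over the pot. Let go, it springs open.
- keeper_push (a point): On the steel keeper arm's centreline, 190 mm from the pivot. Bar 18 mm wide, 16 thick, underside 138 mm above the bench, reaching 215 mm from the pivot, with a crossbar 76 x 16 mm, 90 mm from the pivot. It passes 4 mm over the pin post and 12 mm over tubes in the pot. Axes turn with the arm: x towards the pivot, -y to its springing-back side, where the pin pushes.
- pin_c (a point): Loose steel pin, 95 mm tall: half-way up its axis (z). Round head at the top, 18 mm across, 30 tall, its middle 32.5 mm above this point; shank 10 mm across, foot tapered to 6 over 7 mm. Starts upright in a loose 30 mm deep hole in a fixed grey block, 60 x 60 x 40 mm. Held by the head, its shank can push the arm round. Seated, this point is 11.5 mm above the post's hole mouth.
- tube_a_c (a point): Tall white tube with grey cap, 28 mm across, 110 mm tall, foot tapered to 20 mm over the last 10 mm, 35 to 70 g, standing loose on the bench; the point is half-way up its axis, z along it. Identical to the other one. Grasp it within its top 35 mm so that the fingers stay above the short vials.
- tube_b_c (a point): The other tall tube, as the first.
- gap_1 (a point): Centre of one free place in the pot, on the pot's inner floor, 16 mm above the bench; 30 mm from the pot's centre, on the side of the open keeper arm. Pot: white, fixed to the carrier, 99 mm outside and 91 mm inside diameter, 45 mm high, floor 4 mm thick. A tube standing in place has its mid-point 55 mm above this point.
- gap_2 (a point): Centre of the other free place, opposite the first across the pot's centre, on its inner floor.
- beaker: Bystander: glass beaker, 66 mm across, 85 mm tall; origin at the centre of its underside.
- dish: Bystander: closed white culture dish, 90 mm across, 18 mm high; origin at the centre of its underside.
- wash_bottle: Bystander: white wash bottle, 66 mm across, 165 mm tall; origin at the centre of its underside.
- vial0_c (a point): Short amber vial with white cap, 28 mm across, 55 mm tall, loose in the pot (at its centre); the point is half-way up its axis, z along it. Its top is 71 mm above the bench.
- vial1_c (a point): Short amber vial with white cap, 28 mm across, 55 mm tall, loose in the pot (round its wall); the point is half-way up its axis, z along it. Its top is 71 mm above the bench.
- vial2_c (a point): Short amber vial with white cap, 28 mm across, 55 mm tall, loose in the pot (round its wall); the point is half-way up its axis, z along it. Its top is 71 mm above the bench.
- vial3_c (a point): Short amber vial with white cap, 28 mm across, 55 mm tall, loose in the pot (round its wall); the point is half-way up its axis, z along it. Its top is 71 mm above the bench.
- vial4_c (a point): Short amber vial with white cap, 28 mm across, 55 mm tall, loose in the pot (round its wall); the point is half-way up its axis, z along it. Its top is 71 mm above the bench.
There are look-alikes about, which are no part of the job. What is shaped like the part that bears tube_b_c but green is not meant.

How it is judged (in metres and radians):
On the way, in this order (a step that is already met when the one before it is completed fails the run):
1. one tall tube stands released in a gap of the pot ((((horizontal distance between tube_a_c and gap_1 below 0.01 m and z of tube_a_c in the frame of gap_1 between 0.048 and 0.061 m and angle between tube_a_c's own z axis and vertical below 0.12 rad) and contact force between the fingers and tube_a below 0.1 N) or ((horizontal distance between tube_a_c and gap_2 below 0.01 m and z of tube_a_c in the frame of gap_2 between 0.048 and 0.061 m and angle between tube_a_c's own z axis and vertical below 0.12 rad) and contact force between the fingers and tube_a below 0.1 N) or ((horizontal distance between tube_b_c and gap_1 below 0.01 m and z of tube_b_c in the frame of gap_1 between 0.048 and 0.061 m and angle between tube_b_c's own z axis and vertical below 0.12 rad) and contact force between the fingers and tube_b below 0.1 N) or ((horizontal distance between tube_b_c and gap_2 below 0.01 m and z of tube_b_c in the frame of gap_2 between 0.048 and 0.061 m and angle between tube_b_c's own z axis and vertical below 0.12 rad) and contact force between the fingers and tube_b below 0.1 N))), for 0.2 s.
2. both tall tubes stand released in the pot, one in each gap ((((horizontal distance between tube_a_c and gap_1 below 0.01 m and z of tube_a_c in the frame of gap_1 between 0.048 and 0.061 m and angle between tube_a_c's own z axis and vertical below 0.12 rad) and (horizontal distance between tube_b_c and gap_2 below 0.01 m and z of tube_b_c in the frame of gap_2 between 0.048 and 0.061 m and angle between tube_b_c's own z axis and vertical below 0.12 rad) and contact force between the fingers and tube_a below 0.1 N and contact force between the fingers and tube_b below 0.1 N) or ((horizontal distance between tube_a_c and gap_2 below 0.01 m and z of tube_a_c in the frame of gap_2 between 0.048 and 0.061 m and angle between tube_a_c's own z axis and vertical below 0.12 rad) and (horizontal distance between tube_b_c and gap_1 below 0.01 m and z of tube_b_c in the frame of gap_1 between 0.048 and 0.061 m and angle between tube_b_c's own z axis and vertical below 0.12 rad) and contact force between the fingers and tube_a below 0.1 N and contact force between the fingers and tube_b below 0.1 N))), for 0.2 s.
3. the keeper arm is swung over the pot (value of joint keeper between 1.38 and 1.56 rad), for 0.1 s.
At the end, for the whole second after the job is handed in: Tall tubes upright (0.12 rad) on the pot's floor (7 mm), one within 10 mm of each gap's centre; keeper at 1.38 to 1.56 rad, pin 25 mm or more deep in the post's hole, within 0.2 rad of upright; five vials upright within 15 mm of their starts; all released and at rest (all of step 3 and (((horizontal distance between tube_a_c and gap_1 below 0.01 m and z of tube_a_c in the frame of gap_1 between 0.048 and 0.061 m and angle between tube_a_c's own z axis and vertical below 0.12 rad) and (horizontal distance between tube_b_c and gap_2 below 0.01 m and z of tube_b_c in the frame of gap_2 between 0.048 and 0.061 m and angle between tube_b_c's own z axis and vertical below 0.12 rad) and contact force between the fingers and tube_a below 0.1 N and contact force between the fingers and tube_b below 0.1 N) or ((horizontal distance between tube_a_c and gap_2 below 0.01 m and z of tube_a_c in the frame of gap_2 between 0.048 and 0.061 m and angle between tube_a_c's own z axis and vertical below 0.12 rad) and (horizontal distance between tube_b_c and gap_1 below 0.01 m and z of tube_b_c in the frame of gap_1 between 0.048 and 0.061 m and angle between tube_b_c's own z axis and vertical below 0.12 rad) and contact force between the fingers and tube_a below 0.1 N and contact force between the fingers and tube_b below 0.1 N)) and horizontal distance between pin_c and pin_hole below 0.012 m and z of pin_c in the frame of pin_hole below 0.0225 m and angle between pin_c's own z axis and vertical below 0.2 rad and distance of each of vial0_c, vial1_c, vial2_c, vial3_c, vial4_c from where it was at the start of the episode below 0.015 m and angle between each of vial0_c, vial1_c, vial2_c, vial3_c, vial4_c's own z axis and vertical below 0.15 rad and linear speed of each of tube_a, tube_b, pin below 0.03 m/s and velocity of joint keeper between -0.05 and 0.05 rad/s); the robot touches nothing.
It fails at once if a tall tube is dropped or knocked over ((contact force between the fingers and tube_a below 0.1 N and linear speed of tube_a above 0.7 m/s) or (contact force between the fingers and tube_b below 0.1 N and linear speed of tube_b above 0.7 m/s)).
It fails at once if a bystander is moved more than 30 mm or tipped (distance of any of beaker, dish, wash_bottle from where it was at the start of the episode above 0.03 m or angle between any of beaker, dish, wash_bottle's own z axis and vertical above 0.4 rad).
It also fails if it takes over 72 s, if anything falls off the work surface, if the arm or the gripper's body presses on something with over 40 N, if the wrist force passes 120 N, or if a joint passes its speed limit or range.

## Robot

A 6-joint arm with a two-finger parallel gripper is mounted at the origin on the work surface. World frame = base frame: x ahead of the robot, y to its left, z up, the work surface at z = 0. Lengths are in m, angles in degrees, forces in N, time in s.
With the tool pointing down it reaches from about 0.325 to 0.9 m from the base axis. Payload 3.5 kg.
Tool frame: the origin (TCP) lies midway between the tips of the shut fingers; the grasp point (between the pads) lies 19 mm behind it (r.grasp_offset is the distance from the TCP to the grasp point, in m); z points along the fingers, y is the line along which they close (so a half turn about z gives the same grasp; the last joint's range is limited). The gripper opens to 85 mm and grips with 20 to 120 N. Pads are 22 mm wide; open, the fingers measure 114 mm over their backs; the gripper's body (76 mm by 85 mm) begins 54 mm behind the grasp point. The pads swing forward as they close: fully open they stand 13 mm farther back than shut.
Start: joints at [-75.195, 15.837, -1.513, 72.651, 0, 84.076], TCP at [0.221, -0.585, 0.202] pointing down, gripper open.
Joint ranges: [-178.77, 178.77], [-48.84, 107.48], [-61.69, 71.31], [-111.58, 123.2], [-90, 87.43], [-180, 180]. Speed limits (degrees/s): [147.25, 147.25, 180, 180, 180, 180].

## Interface

Orientations are given as a 3x3 rotation matrix whose columns are the frame's x, y, z axes.
In Python, from bench import r, ik, get_state, viewer, ticket gives the robot as it stands. The module is installed in compiled form; this text tells all that it offers. Calls block until the motion is done:
- r.goto(position, orientation): joint-space move of the TCP to a pose.
- r.move_linear(position, rot=None, v=0.15, guard=None): straight line of the TCP; rot=None keeps the orientation; v is the mean speed in m/s. With guard (N) it stops when the force on the tool has changed by that much, and returns True; else False.
- r.move_joints(angles): joint-space move.
- r.let_go() and r.grasp(force=None): open the fingers fully, or close them until they stop; force is the grip in N (None keeps the last).
- r.wait(seconds).
- ik(position, orientation): joint angles nearest the present ones, or None.
- get_state(): the state.
- viewer.camera(name): name is "side" or "top"; returns a dict with "pixels" (480x640x3 uint8, red, green, blue), "depth" (480x640 float32, m along the optical axis (not along the pixel's ray), 0 where there is no reading), "fx", "fy", "cx", "cy" (pixels), "position" and "attitude" of the camera in the world. Camera axes: x right, y down, z forward; pixel columns grow to the right and rows downward; lengths in m; the calibration is good to about 2 mm. A picture is of the moment at which its call begins.
A pose or a line that the arm cannot do raises r.IKError and nothing moves.
- ticket.job_done(): hands the job in; it is judged then, once.
The state is a dict: "time_s": time; "joint_pos": joint angles; "qvel": joint speeds; "effort": joint torques, N m; "eef_pos": TCP position; "orientation": TCP orientation; "contact_force": force on the tool from outside, world axes, zero at the start; "wrist_torque": the same for the moment, N m; "grip_width": finger opening in m; "finger_force": force on a finger pad.
Only numpy, scipy, OpenCV 4.12 (cv2) and the standard library are available. Lean on these libraries where they do the work, as an engineer would, in place of code of your own. Each camera call takes 0.05 s, during which the arm holds its last target. There are 200 camera calls.

## Working session

There is one attempt and no reset: what is moved stays moved. The work goes in short steps, each a Python script; the robot and the scene stay as the last script left them, time stands still between calls to the robot, and variables do not carry over. Pictures are saved under pics/ and viewed, at most 11 in all, crops included, and the job is handed in when it is done.

```bash
mkdir -p pics
cat > h.py <<'E'
import numpy as np, cv2
from bench import r, ik, get_state, viewer, ticket
def shot(name, fn=None):
    c=viewer.camera(name)
    if fn: cv2.imwrite('pics/'+fn, c["pixels"][:,:,::-1])
    return c
def cloud(c):
    d=c["depth"]; v,u=np.indices(d.shape)
    P=np.stack([(u-c["cx"])/c["fx"]*d,(v-c["cy"])/c["fy"]*d,d],-1)
    W=P@np.array(c["attitude"]).T+np.array(c["position"])
    W[d<=0]=np.nan
    return W
E
python3 - <<'E'
from h import *
for n in("top","side"):
    c=shot(n,n+"0.png"); np.savez(n+"0.npz",W=cloud(c),p=c["pixels"]); print(n,c["position"],np.array(c["attitude"]).round(3).tolist(),c["fx"])
print(get_state())
E
```

```text
top [0.47780986 0.02184935 1.08410997] [[-0.002, -0.999, 0.048], [-1.0, 0.002, -0.0], [-0.0, -0.048, -0.999]] 434.0379041295077
side [0.40475895 0.75758953 0.70693852] [[-0.988, -0.093, 0.123], [-0.154, 0.61, -0.777], [-0.003, -0.787, -0.618]] 523.3601864441814
{'time_s': 0.1, 'joint_pos': array([-7.51928394e+01,  1.58755089e+01, -1.58960228e+00,  7.26510984e+01,
       -1.73815858e-03,  8.40751877e+01]), 'qvel': array([-0.00701612, -0.08643937,  0.28863161, -0.10880345,  0.06771898,
        0.00731081]), 'effort': array([ 6.11611813e-05, -4.46707034e+01,  2.96127999e+01,  8.46939452e-03,
       -2.65297085e-04,  5.76051420e-06]), 'eef_pos': array([ 0.22102837, -0.58379335,  0.20065729]), 'orientation': array([[ 9.35246673e-01,  3.53996272e-01, -5.47679100e-04],
       [ 3.53996650e-01, -9.35244651e-01,  1.95313047e-03],
       [ 1.79186956e-04, -2.02053534e-03, -9.99997943e-01]]), 'contact_force': array([-0.87995767, -0.45977603, -0.55079053]), 'wrist_torque': array([-0.00551698,  0.01771341, -0.01730876]), 'finger_force': 0.0, 'grip_width': 0.08541291038499359}
```

View pics/top0.png

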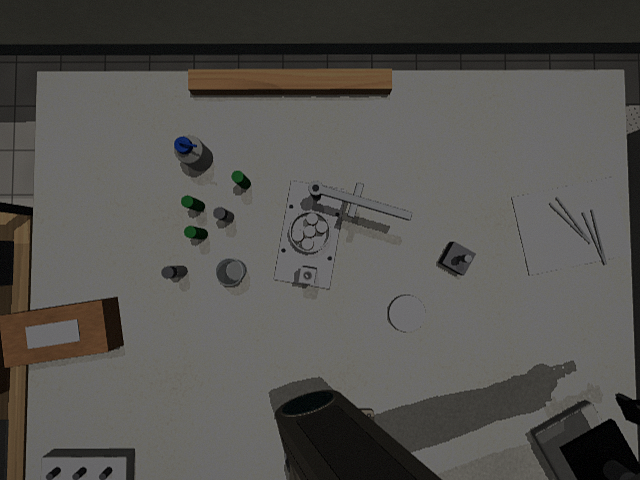

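View pics/side0.png

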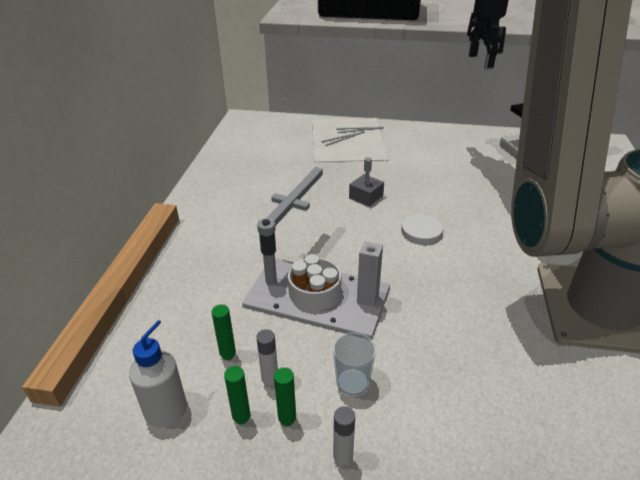

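Top view: the tall-tube candidates are the grey-capped white tubes at (223,214) and (174,272), which I want. The green look-alikes are at (241,179), (192,202) and (195,232). The pin is at (465,258) in its block, the pot at (308,232), the pin post at (307,276) and the pivot at (316,189). Next I measure these and check a close crop.

Run:
```python
from h import *
D=np.load("top0.npz");W=D["W"];p=D["p"]
S=np.load("side0.npz");WS=S["W"];ps=S["p"]
def sel(W,x,y,rad,z0,z1):
    m=(np.hypot(W[...,0]-x,W[...,1]-y)<rad)&(W[...,2]>z0)&(W[...,2]<z1); return m
def rep(n,u,v,rad,z0,z1):
    c=W[v,u]
    for nm,w in(("T",W),("S",WS)):
        q=w[sel(w,c[0],c[1],rad,z0,z1)]
        if len(q)<4: print(n,nm,c.round(3),"few",len(q));continue
        (ex,ey),(a,b),_=cv2.minAreaRect((q[:,:2]*1000).astype(np.float32))
        print(n,nm,c.round(3),len(q),"mean",q.mean(0).round(4),"rect",round(ex,1),round(ey,1),round(a,1),round(b,1),"zmed",np.median(q[:,2]).round(4))
rep("tubeA",224,212,.03,.1,.12); rep("tubeB",168,272,.03,.1,.12)
rep("pin",467,258,.03,.07,.12); rep("block",452,262,.06,.035,.045)
rep("post",306,275,.04,.128,.14); rep("pivot",315,189,.024,.14,.18)
rep("potrim",308,232,.06,.05,.064); rep("vials",308,232,.06,.066,.076)
rep("armtip",409,215,.03,.13,.16); rep("bottle",186,146,.06,.1,.2);rep("beaker",231,270,.06,.05,.1)
rep("green1",241,179,.03,.1,.12);rep("green2",192,202,.03,.1,.12);rep("green3",195,232,.03,.1,.12)
rep("dish",406,313,.06,.01,.025)
rep("plate",308,232,.2,.008,.016)
a=p[160:300,150:480]; b=ps[200:480,200:400]
a=cv2.resize(a,None,fx=2.2,fy=2.2,interpolation=cv2.INTER_CUBIC)
a=np.clip(a.astype(float)*2,0,255).astype(np.uint8)
cv2.imwrite("pics/crop1.png",a[:,:,::-1])
```

```text
tubeA T [0.574 0.241 0.113] 126 mean [0.5716 0.2527 0.1094] rect 571.7 253.4 25.5 27.5 zmed 0.11
tubeA S [0.574 0.241 0.113] 289 mean [0.5726 0.2569 0.1094] rect 573.4 254.2 27.3 27.6 zmed 0.1106
tubeB T [0.44  0.366 0.11 ] 133 mean [0.439  0.3671 0.1088] rect 439.0 368.0 24.7 27.5 zmed 0.109
tubeB S [0.44  0.366 0.11 ] 406 mean [0.4401 0.3712 0.1096] rect 440.4 369.1 26.0 27.9 zmed 0.1106
pin T [ 0.47  -0.307  0.102] 79 mean [ 0.4687 -0.3044  0.099 ] rect 468.7 -306.0 16.1 16.8 zmed 0.1033
pin S [ 0.47  -0.307  0.102] 117 mean [ 0.4695 -0.302   0.093 ] rect 469.2 -303.9 17.7 18.8 zmed 0.0932
block T [ 0.46  -0.292  0.037] 552 mean [ 0.4685 -0.3038  0.0401] rect 468.8 -306.7 61.5 60.6 zmed 0.0402
block S [ 0.46  -0.292  0.037] 377 mean [ 0.4695 -0.3017  0.0402] rect 469.6 -306.8 67.4 64.8 zmed 0.0403
post T [0.432 0.057 0.099] 214 mean [0.4326 0.0541 0.1334] rect 432.6 54.2 33.8 33.9 zmed 0.1334
post S [0.432 0.057 0.099] 300 mean [0.4336 0.0566 0.1338] rect 433.8 54.3 38.3 34.3 zmed 0.1343
pivot T [0.619 0.036 0.157] 212 mean [0.62   0.0322 0.1542] rect 620.5 30.9 38.7 30.6 zmed 0.1
[... 1423 characters left out ...]
7 0.314 0.111] 343 mean [0.599  0.3293 0.1095] rect 600.1 327.1 27.3 27.3 zmed 0.1106
green3 T [0.53  0.306 0.11 ] 135 mean [0.5296 0.3177 0.1092] rect 529.7 318.6 26.9 26.6 zmed 0.1096
green3 S [0.53  0.306 0.11 ] 349 mean [0.5306 0.3219 0.1092] rect 531.6 319.6 27.1 28.4 zmed 0.1103
dish T [ 0.336 -0.184  0.016] 1076 mean [ 0.3346 -0.1846  0.0178] rect 334.3 -185.1 89.8 86.5 zmed 0.0179
dish S [ 0.336 -0.184  0.016] 899 mean [ 0.3354 -0.1792  0.0182] rect 335.4 -183.7 87.6 92.6 zmed 0.0185
plate T [0.531 0.054 0.07 ] 3695 mean [0.522  0.0556 0.0121] rect 539.1 113.2 265.1 249.9 zmed 0.0121
plate S [0.531 0.054 0.07 ] 4144 mean [0.5254 0.0763 0.0128] rect 539.0 107.4 254.2 250.4 zmed 0.0129
```

View pics/crop1.png

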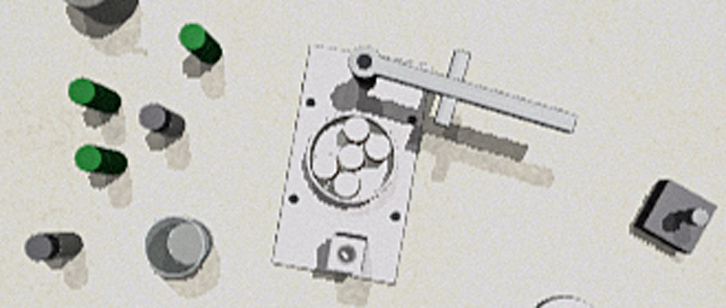

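The crop confirms two grey-capped white tubes and three green look-alikes. The pot's gaps are upper-left and lower-right in the image. The carrier yaw is about -10°, and the pivot, post and pot positions agree with each other. Next I fit the vial ring and the clearances.

```bash
cat >> h.py <<'E'
pot=np.array([.5338,.0507]); yaw=np.radians(-10); ex=np.array([np.cos(yaw),np.sin(yaw)]); ey=np.array([-ex[1],ex[0]])
piv=pot+.09*ex; hole=pot-.1*ex-.014*ey
def down(deg):
    a=np.radians(deg); y=np.array([np.cos(a),np.sin(a),0]); z=np.array([0,0,-1.]); return np.column_stack([np.cross(y,z),y,z])
E
python3 - <<'E'
from h import *
from scipy.cluster.vq import kmeans2
from scipy.optimize import least_squares
D=np.load("top0.npz")["W"]
q=D[(np.hypot(D[...,0]-pot[0],D[...,1]-pot[1])<.05)&(D[...,2]>.066)&(D[...,2]<.076)][:,:2]
rim=D[(np.abs(np.hypot(D[...,0]-pot[0],D[...,1]-pot[1])-.047)<.01)&(D[...,2]>.053)&(D[...,2]<.06)][:,:2]
f=least_squares(lambda p:np.hypot(*(rim-p[:2]).T)-p[2],[*pot,.047]); print("rim",f.x.round(4))
best=None
for th in range(0,180,5):
    off=[th+60,th+120,th+240,th+300]
    C0=np.vstack([pot]+[pot+.029*np.array([np.cos(np.radians(o)),np.sin(np.radians(o))]) for o in off])
    d=np.min(np.linalg.norm(q[:,None]-C0,axis=2),1).clip(0,.02); s=(d**2).mean()
    if best is None or s<best[0]: best=(s,th,C0)
print(best[:2]); C,l=kmeans2(q,best[2],minit='matrix')
print(C.round(4),np.bincount(l)); a=np.degrees(np.arctan2(*(C[1:]-pot).T[::-1])); print(a, "gap angles",a-np.array([60,120,240,300]))
print("piv",piv,"hole",hole)
for deg in range(-90,90,15):
    try: print(deg,[None if (j:=ik([*p,.2],down(deg))) is None else j.round(0)[[0,4,5]] for p in ([.5722,.2538],pot)])
    except Exception as e: print(deg,e)
E
```

```text
rim [0.5333 0.0507 0.0473]
(np.float64(9.744625440710141e-05), 50)
[[0.5332 0.0506]
 [0.5233 0.0791]
 [0.5038 0.0561]
 [0.5433 0.0225]
 [0.5628 0.0455]] [108 108 107 110 111]
[110.34248776 169.73976354 -71.40028044 -10.21577147] gap angles [  50.34248776   49.73976354 -311.40028044 -310.21577147]
piv [0.6224327  0.03507166] hole [0.43288815 0.05427751]
-90 [array([  18.,    0., -162.]), array([ -1.,   0., 179.])]
-75 [array([  18.,    0., -177.]), array([ -1.,   0., 164.])]
-60 [array([ 18.,   0., 168.]), array([ -1.,   0., 149.])]
-45 [array([ 18.,   0., 153.]), array([ -1.,   0., 134.])]
-30 [array([ 18.,   0., 138.]), array([ -1.,   0., 119.])]
-15 [array([ 18.,   0., 123.]), array([ -1.,   0., 104.])]
0 [array([ 18.,   0., 108.]), array([-1.,  0., 89.])]
15 [array([18.,  0., 93.]), array([-1.,  0., 74.])]
30 [array([18.,  0., 78.]), array([-1.,  0., 59.])]
45 [array([18.,  0., 63.]), array([-1.,  0., 44.])]
60 [array([18.,  0., 48.]), array([-1.,  0., 29.])]
75 [array([18.,  0., 33.]), array([-1.,  0., 14.])]
```

```bash
cat >> h.py <<'E'
pot=np.array([.5333,.0507]); piv=pot+.09*ex; hole=pot-.1*ex-.014*ey
g=np.array([np.cos(np.radians(50)),np.sin(np.radians(50))])
gap2=pot+.03*g; gap1=pot-.03*g
def place(tube,gap,deg):
    R=down(deg); st=get_state
    r.let_go(); r.goto([*tube,.19],R); r.move_linear([*tube,.074],v=.12); r.grasp(40)
    print("grip",st()["grip_width"],st()["finger_force"])
    r.move_linear([*tube,.24],v=.2); r.goto([*gap,.24],R); r.move_linear([*gap,.168],v=.15); r.wait(.2)
    print("pre",st()["grip_width"],st()["eef_pos"],st()["contact_force"],st()["time_s"])
def lower(gap):
    hit=r.move_linear([*gap,.0885],v=.06,guard=5); s=get_state(); print("hit",hit,s["eef_pos"],s["contact_force"],s["grip_width"])
    return s["eef_pos"][2]
E
python3 - <<'E'
from h import *
print(gap1,gap2)
place([.5722,.2540],gap2,20)
shot("side","s1.png")
z=lower(gap2)
E
```

```text
[0.51401637 0.02771867] [0.55258363 0.07368133]
grip 0.0253920611854888 39.207521080970764
pre 0.02498953496156872 [0.55378143 0.07387351 0.16947363] [-0.28233889 -0.90945748  0.25887237] 7.7833
hit True [0.55231685 0.07365626 0.09049701] [-0.0930543   1.06615059  5.48922384] 0.025366347639136783
```

View pics/s1.png

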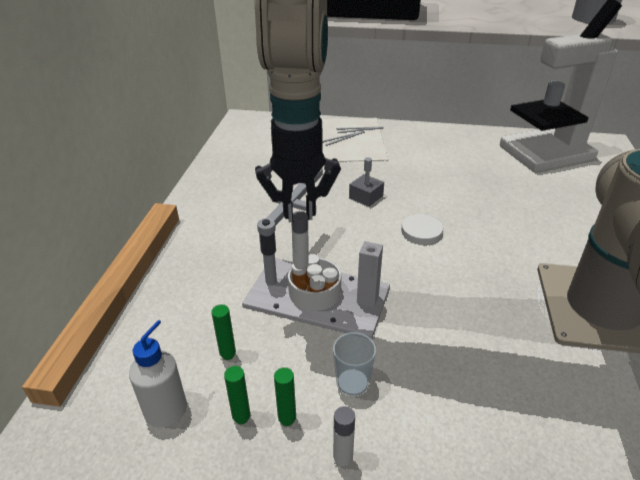

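The picture shows tube A held upright over the pot's far gap (300,250) with nothing disturbed. It then touched down at TCP z 0.0905, where 0.090 means the floor. Now I release it and continue with tube B.

Run:
```python
from h import *
r.let_go(); r.wait(.2); p=get_state()["eef_pos"]; r.move_linear([p[0],p[1],.24],v=.15)
place([.4395,.3687],gap1,-45)
c=shot("side","s2.png"); W=cloud(c)
m=(np.hypot(*(W[...,:2]-gap2).T).T<.03)&(W[...,2]>.1)&(W[...,2]<.135)
q=W[m]; print("tubeA at",len(q),q.max(0),q.min(0),gap2)
```

```text
grip 0.02519877203550039 39.16415870189667
pre 0.025672150580350103 [0.51519838 0.02775429 0.16940653] [ 0.16374523 -0.20412059 -0.331285  ] 17.575
tubeA at 304 [0.56690869 0.08876247 0.12997711] [0.53947208 0.0595612  0.1000162 ] [0.55258363 0.07368133]
```

View pics/s2.png

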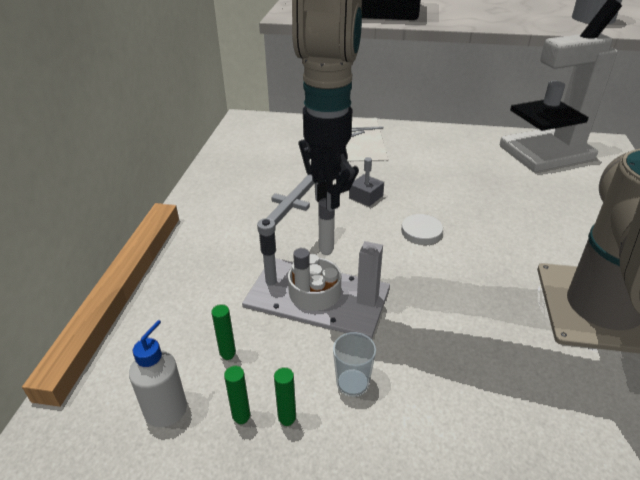

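Tube A stands in the far gap (302,272), centred within 1 mm. Tube B is held over the near gap (327,240). Next I lower it, release it and fetch the pin.

```bash
python3 - <<'E'
from h import *
z=lower(gap1)
if z<.0935:
    r.let_go(); r.wait(.3); p=get_state()["eef_pos"]; r.move_linear([p[0],p[1],.26],v=.15)
    R=down(80); pin=[.4690,-.3055]
    r.goto([*pin,.19],R); r.move_linear([*pin,.075],v=.12)
    W=cloud(shot("side"))
    for n,gg in(("B",gap1),("A",gap2)):
        q=W[(np.hypot(W[...,0]-gg[0],W[...,1]-gg[1])<.022)&(W[...,2]>.1)&(W[...,2]<.135)]; print(n,len(q),(q.max(0)+q.min(0))/2,gg,q[:,2].max())
    r.grasp(90); s=get_state(); print("pin",s["grip_width"],s["finger_force"],s["contact_force"],s["time_s"])
    r.move_linear([*pin,.27],v=.15)
    c=shot("side","s3.png")
    s=get_state(); print(s["grip_width"],s["eef_pos"])
E
python3 - <<'E'
import cv2; im=cv2.imread("pics/s3.png")[60:360,200:480]; cv2.imwrite("pics/s3c.png",cv2.resize(im,None,fx=2,fy=2))
E
```

```text
hit True [0.51379028 0.02778193 0.09054123] [-2.51006013e-03 -7.13532490e-01  5.19386486e+00] 0.02507853565416346
B 284 [0.51422375 0.02825121 0.11500949] [0.51401637 0.02771867] 0.12996752229692698
A 301 [0.55327243 0.07524801 0.1146591 ] [0.55258363 0.07368133] 0.12928048813534243
pin -0.00026378679727412 1.909679687487369 [ 0.1978916  -1.78208158  4.40350174] 25.3417
-7.406942464369297e-05 [ 0.46841567 -0.30500039  0.26871198]
```

View pics/s3c.png

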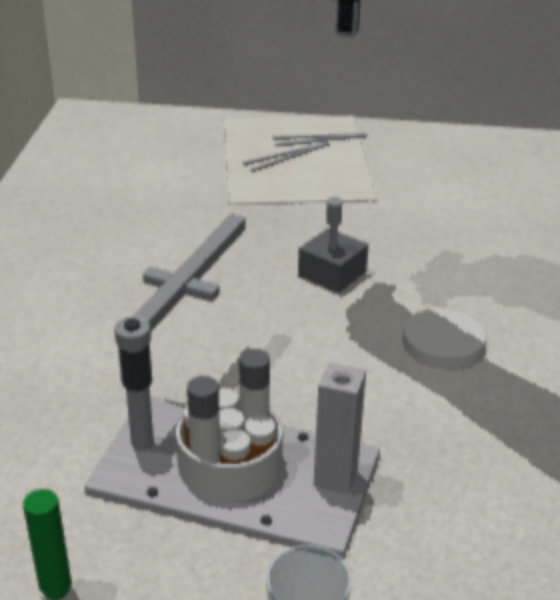

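Both tubes stand in the pot (caps at (203,395) and (254,368)). The gripper closed on nothing, and the pin still stands in its block with its head at (334,212) in the crop. I measure it again, head and shank separately.

Run:
```python
from h import *
r.let_go(); r.goto([.40,-.20,.27],down(80))
S=np.array(get_state()["eef_pos"]);print(S)
for n in("side","top"):
    c=shot(n,n+"4.png"); W=cloud(c)
    for z0,z1 in((.043,.055),(.055,.072),(.076,.09),(.09,.101),(.101,.11)):
        m=(np.hypot(W[...,0]-.469,W[...,1]+.305)<.028)&(W[...,2]>z0)&(W[...,2]<z1); q=W[m]
        if len(q)>3: vv,uu=np.nonzero(m); print(n,z0,len(q),"min",q.min(0).round(4),"max",q.max(0).round(4),"px",uu.min(),uu.max(),vv.min(),vv.max())
a=cv2.imread("pics/side4.png")[140:220,320:410]; b=cv2.imread("pics/top4.png")[220:300,420:510]
cv2.imwrite("pics/c4.png",np.hstack([cv2.resize(a,(390,347),interpolation=cv2.INTER_CUBIC),cv2.convertScaleAbs(cv2.resize(b,(390,347),interpolation=cv2.INTER_CUBIC),alpha=2)]))
```

```text
[ 0.39993518 -0.19966213  0.27041495]
side 0.043 29 min [ 0.449  -0.3223  0.043 ] max [ 0.4925 -0.2793  0.0547] px 357 375 178 188
side 0.055 22 min [ 0.4664 -0.3038  0.0561] max [ 0.4738 -0.2976  0.0715] px 365 368 173 178
side 0.076 40 min [ 0.4623 -0.3032  0.0764] max [ 0.4796 -0.2921  0.0898] px 363 370 165 172
side 0.09 30 min [ 0.463  -0.3053  0.0905] max [ 0.4801 -0.2926  0.1007] px 363 370 161 167
side 0.101 36 min [ 0.4637 -0.3106  0.1012] max [ 0.4781 -0.2916  0.108 ] px 364 370 158 163
top 0.043 31 min [ 0.448  -0.3259  0.0431] max [ 0.4959 -0.2784  0.0538] px 447 467 247 267
top 0.076 9 min [ 0.463  -0.2977  0.0785] max [ 0.4768 -0.2923  0.0896] px 459 461 255 261
top 0.09 9 min [ 0.4631 -0.3048  0.0901] max [ 0.4745 -0.2929  0.101 ] px 460 466 256 261
top 0.101 48 min [ 0.4632 -0.3075  0.1011] max [ 0.4768 -0.2924  0.1096] px 461 468 255 261
```

View pics/c4.png

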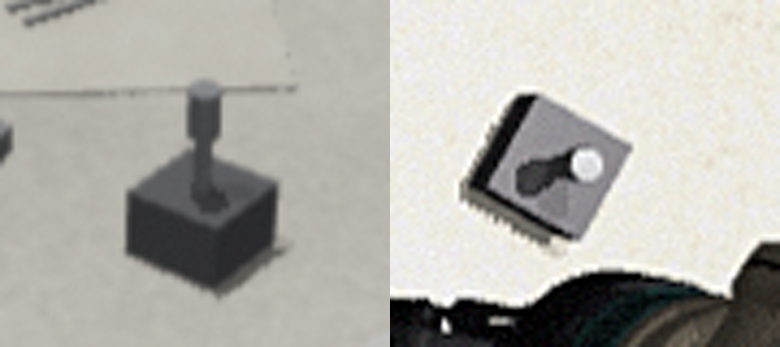

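The head is now at about (0.470,-0.300), top at 0.107, so it has leaned roughly 5 mm to the left in its loose hole. I retry a little lower at this position and check it step by step.

Run:
```python
from h import *
R=down(80); pin=[.4700,-.3010]
r.goto([*pin,.19],R); r.move_linear([*pin,.069],v=.12); r.wait(.2)
s=get_state(); print(s["eef_pos"],s["contact_force"],s["grip_width"],s["orientation"][:,1].round(3))
c=shot("side","s5.png")
r.grasp(40); s=get_state(); print(s["eef_pos"],s["contact_force"],s["grip_width"],s["finger_force"],s["time_s"])
c=shot("side","s6.png")
a,b=[cv2.imread(f"pics/s{i}.png")[60:230,310:430] for i in(5,6)]
cv2.imwrite("pics/c5.png",cv2.resize(np.hstack([a,b]),None,fx=3.2,fy=3.2,interpolation=cv2.INTER_CUBIC))
```

```text
[ 0.4705871  -0.30148187  0.06983181] [-0.06696187  0.58610209  0.84098573] 0.08522310110969412 [ 0.174  0.985 -0.001]
[ 0.47009857 -0.30105731  0.06910004] [ 0.86038753 -0.51768597  0.55761751] 0.015409157453304508 38.933263421058655 31.0
```

View pics/c5.png

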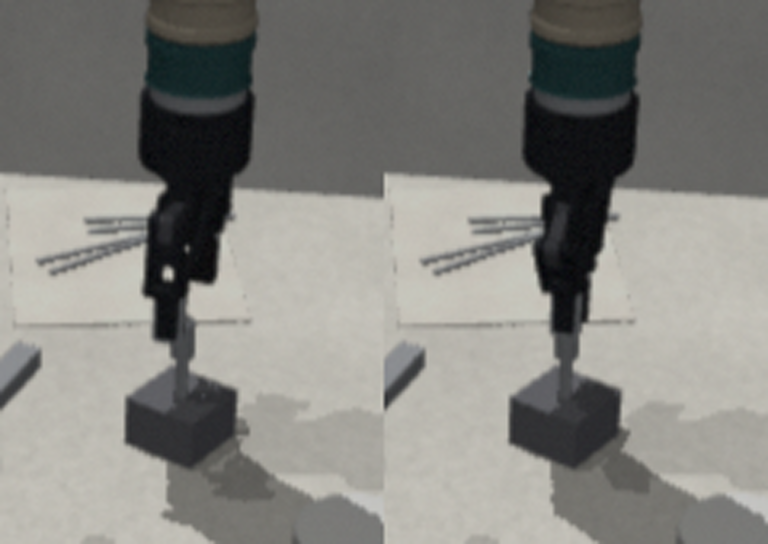

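The pin is held (width reading 15.4 mm; the tube readings also ran about 2.6 mm low), but the fingertips cover only the upper half of the head at (565,335). I measure the tip height from depth so I can take it lower.

Run:
```python
from h import *
c=shot("side"); W=cloud(c); p=c["pixels"].astype(int)
for u in range(362,374,2):
    print(u,[(v,W[v,u].round(3).tolist(),p[v,u].sum()) for v in range(150,184,3)][0:12])
```

```text
362 [(150, [0.481, -0.268, 0.147], np.int64(59)), (153, [0.482, -0.29, 0.128], np.int64(287)), (156, [0.482, -0.288, 0.122], np.int64(292)), (159, [0.482, -0.291, 0.112], np.int64(242)), (162, [0.481, -0.289, 0.106], np.int64(244)), (165, [0.493, -0.462, -0.003], np.int64(483)), (168, [0.491, -0.439, 0.001], np.int64(526)), (171, [0.49, -0.424, 0.001], np.int64(530)), (174, [0.489, -0.41, 0.001], np.int64(468)), (177, [0.482, -0.33, 0.041], np.int64(293)), (180, [0.481, -0.315, 0.041], np.int64(289)), (183, [0.48, -0.304, 0.04], np.int64(296))]
364 [(150, [0.476, -0.267, 0.149], np.int64(55)), (153, [0.477, -0.28, 0.134], np.int64(49)), (156, [0.477, -0.282, 0.125], np.int64(56)), (159, [0.477, -0.284, 0.117], np.int64(70)), (162, [0.476, -0.281, 0.111], np.int64(51)), (165, [0.477, -0.298, 0.093], np.int64(216)), (168, [0.477, -0.299, 0.084], np.int64(211)), (171, [0.476, -0.296, 0.078], np.int64(251)), (174, [0.479, -0.346, 0.04], np.int64(360)), (177, [0.478, -0.331, 0.041], np.int64(256)), (180, [0.477, -0.32, 0.039], np.int64(259)), (183, [0.475, -0.3, 0.043], np.int64(213))]
36
[... 1500 characters left out ...]
t64(547)), (177, [0.463, -0.327, 0.044], np.int64(329)), (180, [0.462, -0.318, 0.041], np.int64(280)), (183, [0.461, -0.308, 0.039], np.int64(144))]
372 [(150, [0.461, -0.311, 0.126], np.int64(49)), (153, [0.461, -0.307, 0.121], np.int64(85)), (156, [0.46, -0.307, 0.113], np.int64(84)), (159, [0.46, -0.309, 0.104], np.int64(86)), (162, [0.468, -0.476, 0.001], np.int64(522)), (165, [0.466, -0.454, 0.004], np.int64(548)), (168, [0.466, -0.447, -0.001], np.int64(550)), (171, [0.464, -0.431, -0.001], np.int64(547)), (174, [0.463, -0.415, -0.0], np.int64(554)), (177, [0.458, -0.332, 0.042], np.int64(414)), (180, [0.457, -0.315, 0.044], np.int64(166)), (183, [0.456, -0.306, 0.041], np.int64(142))]
```

The measured fingertips end at about z 0.10, so the grip covers only a few mm of the head. I open, go down 18 mm with a guard and regrasp.

```bash
python3 - <<'E'
from h import *
r.let_go(); pin=[.4700,-.3010]
print(r.move_linear([*pin,.051],v=.06,guard=6), r.grasp_offset)
r.grasp(80); s=get_state(); print(s["eef_pos"],s["contact_force"],s["grip_width"],s["finger_force"],s["time_s"])
c=shot("side","s7.png"); W=cloud(c); p=c["pixels"].astype(int).sum(2)
for u in(364,366,368): print(u,[(v,W[v,u,1].round(3),W[v,u,2].round(3),p[v,u]) for v in range(160,180,2)])
r.move_linear([*pin,.27],v=.15); r.wait(.2)
c=shot("side","s8.png"); W=cloud(c); s=get_state(); e=s["eef_pos"]; print(e,s["grip_width"])
p=c["pixels"].astype(int).sum(2)
m=(np.hypot(W[...,0]-e[0],W[...,1]-e[1])<.022)&(W[...,2]>.15)
for z in np.arange(.19,.34,.008):
    k=m&(abs(W[...,2]-z)<.004); q=W[k]
    if len(q)>2: print(round(z,3),len(q),"x",np.ptp(q[:,0]).round(4),((q[:,0].max()+q[:,0].min())/2).round(4),"ymax",q[:,1].max().round(4),"lum",int(np.median(p[k])))
E
python3 -c "
import cv2
a=cv2.imread('pics/s8.png')[0:170,310:430]; cv2.imwrite('pics/c8.png',cv2.resize(a,None,fx=3.2,fy=3.2))"
```

```text
False 0.0187
[ 0.47019262 -0.30240951  0.05158408] [-1.79046326 -2.86444158  1.72904665] 0.015499958763111488 77.57057547569275 32.8833
364 [(160, np.float64(-0.288), np.float64(0.112), np.int64(52)), (162, np.float64(-0.283), np.float64(0.109), np.int64(44)), (164, np.float64(-0.281), np.float64(0.106), np.int64(52)), (166, np.float64(-0.285), np.float64(0.098), np.int64(60)), (168, np.float64(-0.284), np.float64(0.093), np.int64(55)), (170, np.float64(-0.293), np.float64(0.083), np.int64(163)), (172, np.float64(-0.421), np.float64(0.0), np.int64(451)), (174, np.float64(-0.344), np.float64(0.041), np.int64(353)), (176, np.float64(-0.337), np.float64(0.04), np.int64(252)), (178, np.float64(-0.327), np.float64(0.04), np.int64(261))]
366 [(160, np.float64(-0.284), np.float64(0.115), np.int64(50)), (162, np.float64(-0.281), np.float64(0.111), np.int64(48)), (164, np.float64(-0.281), np.float64(0.106), np.int64(55)), (166, np.float64(-0.284), np.float64(0.099), np.int64(58)), (168, np.float64(-0.283), np.float64(0.094), np.int64(41)), (170, np.float64(-0.284), np.float64(0.088), np.int64
[... 848 characters left out ...]
nt64(241))]
[ 0.46980031 -0.30081261  0.26947547] 0.01563239692498743
0.23 10 x 0.0066 0.4697 ymax -0.2983 lum 217
0.238 14 x 0.0083 0.4692 ymax -0.3002 lum 212
0.246 16 x 0.0087 0.4694 ymax -0.2981 lum 213
0.254 18 x 0.0089 0.4698 ymax -0.2938 lum 215
0.262 19 x 0.0086 0.4701 ymax -0.2938 lum 214
0.27 16 x 0.0085 0.4705 ymax -0.2973 lum 212
0.278 15 x 0.0083 0.4708 ymax -0.2982 lum 210
0.286 16 x 0.0068 0.47 ymax -0.2955 lum 212
0.294 15 x 0.0145 0.4704 ymax -0.2911 lum 212
0.302 32 x 0.025 0.4691 ymax -0.2824 lum 192
0.31 46 x 0.0254 0.4693 ymax -0.2796 lum 91
0.318 47 x 0.0253 0.4697 ymax -0.2794 lum 96
0.326 53 x 0.025 0.4701 ymax -0.2791 lum 86
0.334 45 x 0.0265 0.4699 ymax -0.28 lum 92
```

View pics/c8.png

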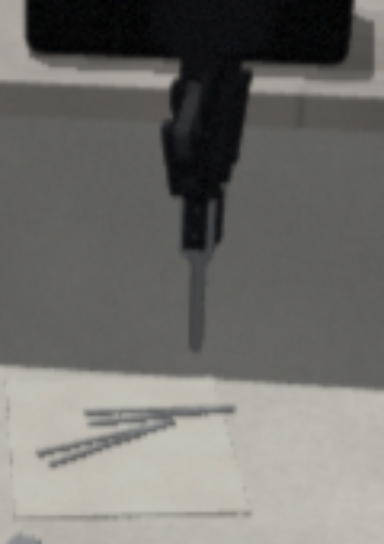

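The pin hangs straight from the gripper, with its foot at (195,350) in the crop, z about 0.228, or TCP minus 0.0416. Next I go behind the arm, lower, and sweep along the arc to the hole.

```bash
cat >> h.py <<'E'
hole=np.array([.4328,.0543]); piv=hole+.19*ex+.014*ey
def arc(q,off=.014):
    a=yaw+np.pi+1.45-q; u=np.array([np.cos(a),np.sin(a)]); n=np.array([-u[1],u[0]]); return piv+.19*u+off*n
E
python3 - <<'E'
from h import *
R=down(80); Z=.180
s0=arc(0,.045); print(s0,arc(1.45),hole)
r.goto([*s0,.27],R); r.move_linear([*s0,Z],v=.12)
for q in np.linspace(0,1.45,13):
    r.move_linear([*arc(q),Z],v=.11)
r.wait(.3); s=get_state(); print(s["eef_pos"],s["contact_force"],s["grip_width"],s["time_s"])
c=shot("side","s9.png"); W=cloud(c); e=s["eef_pos"]
for z in(.157,.163,.169):
    q=W[(np.hypot(W[...,0]-e[0],W[...,1]-e[1])<.013)&(abs(W[...,2]-z)<.004)]
    if len(q): print(z,len(q),q.min(0).round(4),q.max(0).round(4))
a=cv2.imread("pics/s9.png")[150:330,230:430]; cv2.imwrite("pics/c9.png",cv2.resize(a,None,fx=3,fy=3))
E
```

```text
[ 0.61009591 -0.15977752] [0.4328 0.0543] [0.4328 0.0543]
[0.43280485 0.05381708 0.17999254] [ 1.77689477 -3.53151973 -0.6444037 ] 0.015604373926908216 41.5417
0.157 65 [0.4206 0.051  0.1531] [0.4444 0.0656 0.1608]
0.163 21 [0.4286 0.0508 0.159 ] [0.4369 0.0554 0.1667]
0.169 18 [0.4286 0.0508 0.1659] [0.4372 0.0559 0.1729]
```

View pics/c9.png

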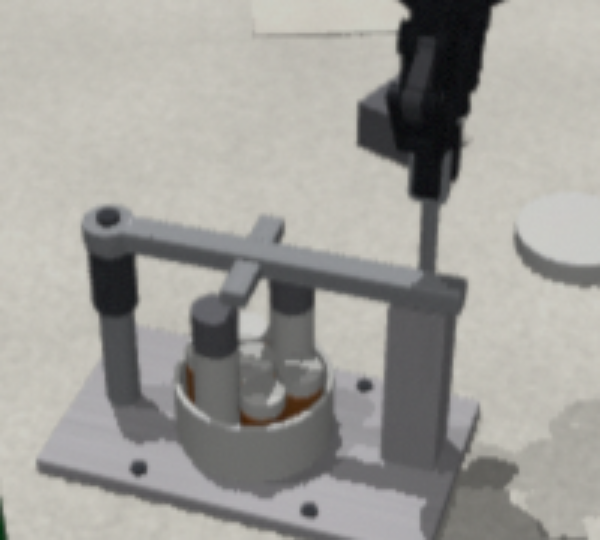

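The arm lies over the pot against the pin's shank (428,240 in the crop), the pin is over the post, and the side force of 3.9 N is as expected. Next I lower the pin.

Run:
```python
from h import *
hit=r.move_linear([*hole,.1392],v=.04,guard=12); s=get_state(); print(hit,s["eef_pos"],s["contact_force"],s["grip_width"],s["time_s"])
```

```text
True [0.43301834 0.05436206 0.17343344] [ 1.57484143  0.72068808 -1.15441579] 0.015495670474880454 42.0
```

Run:
```python
from h import *
r.wait(.3); s=get_state(); print(s["eef_pos"],s["contact_force"])
hit=r.move_linear([*hole,.1392],v=.03,guard=20); s=get_state(); print(hit,s["eef_pos"],s["contact_force"],s["grip_width"],s["time_s"])
r.wait(.3); s=get_state(); print(s["eef_pos"],s["contact_force"],s["wrist_torque"])
c=shot("side","s10.png")
```

```text
[0.43294    0.05384935 0.17351711] [ 0.86810033  3.95124133 -1.91967469]
False [0.4336393  0.05506667 0.14010864] [0.25942745 5.03638699 4.32753767] 0.01515600472137879 43.6083
[0.43366682 0.05505971 0.14012804] [-0.04024026  5.1659335   4.93884543] [ 1.58180701 -0.15168934 -0.02424841]
```

It went in to TCP 0.140, where 0.1396 means seated, with a light floor contact. I release, retreat and check.

Run:
```python
from h import *
r.let_go(); r.wait(.2); e=get_state()["eef_pos"]; r.move_linear([e[0],e[1],.27],v=.12); r.goto([.38,-.22,.30],down(80)); r.wait(.3)
c=shot("side","s11.png"); W=cloud(c)
q=W[(np.hypot(*(W[...,:2]-hole).reshape(-1,2).T).reshape(480,640)<.02)&(W[...,2]>.165)]; print("head",len(q),q.min(0).round(4),q.max(0).round(4),"expect top .193",hole)
for n,gg in(("B",gap1),("A",gap2)):
    q=W[(np.hypot(W[...,0]-gg[0],W[...,1]-gg[1])<.022)&(W[...,2]>.1)&(W[...,2]<.133)]; print(n,len(q),((q.max(0)+q.min(0))/2).round(4),gg)
print(get_state()["time_s"])
a=c["pixels"][180:330,230:430,::-1]; cv2.imwrite("pics/c11.png",cv2.resize(a,None,fx=3.5,fy=3.5))
```

```text
head 199 [0.425  0.0389 0.1652] [0.4424 0.0598 0.1956] expect top .193 [0.4328 0.0543]
B 135 [0.5134 0.0368 0.1121] [0.51401637 0.02771867]
A 283 [0.5532 0.0765 0.1148] [0.55258363 0.07368133]
47.5167
```

View pics/c11.png

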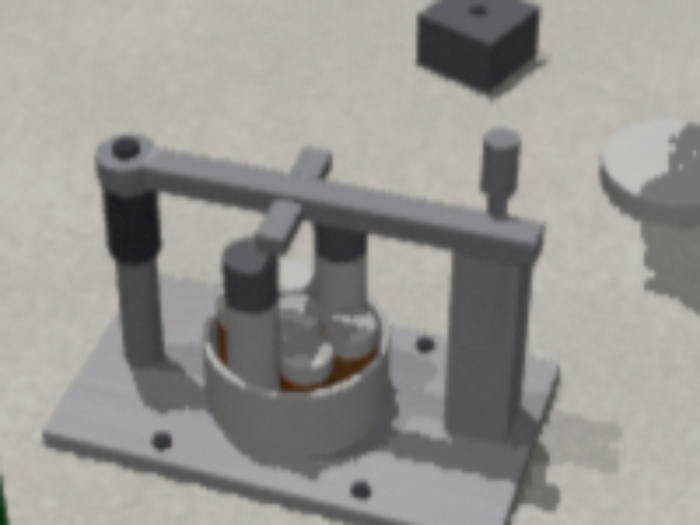

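The final picture shows the pin seated in the post (head at (501,165), top about 0.193), the keeper arm resting on it over the pot, both tubes upright, and the vials I can see standing. Tube B's measured centre is off only because the arm hides part of it. I hand in.

```bash
python3 -c "
from h import *
print(ticket.job_done())"
```

```text
the job is handed in; nothing more can be done
None
```

I handed the job in at about 48 s of robot time; no verdict came back, but the last picture showed both tubes upright in the gaps, the visible vials standing, and the keeper arm resting on the seated pin (the first pin grasp missed and was redone).

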